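# Book in a ring and hold the inspection flap at the set angle

### The arm

A 6-joint arm with a two-finger parallel gripper is mounted at the origin on the work surface; the furniture and walls round the work are solid. World frame = base frame: x ahead of the robot, y to its left, z up, the work surface at z = 0. Lengths are in mm, angles in rad, forces in N, time in s.
With the tool pointing down it reaches from about 150 to 775 mm from the base axis. Payload 6.1 kg.
Tool frame: the origin (TCP) lies on the centre line of the jaws, within the pads' length; the fingertips stand 8 mm ahead of it and the grasp point (between the pads) lies 11 mm behind it; z points along the fingers, y is the line along which they close (so a half turn about z gives the same grasp; the last joint's range is limited). The gripper opens to 85 mm and grips with 20 to 120 N. Pads are 22 mm wide; open, the fingers measure 114 mm over their backs; the gripper's body (76 mm by 85 mm) begins 54 mm behind the grasp point. The pads swing forward as they close: fully open they stand 13 mm farther back than shut.
Start: joints at [-0.802, 0.126, -0.04, 1.405, 0, 1.571], TCP at [365.006, -377.331, 239.295] pointing down, gripper open.
Joint ranges: [-2.72, 2.72], [-0.95, 1.95], [-1.27, 1.35], [-1.78, 2.02], [-1.46, 1.47], [-3.14, 3.14]. Speed limits (rad/s): [2.39, 2.39, 3.01, 3.14, 3.14, 3.14].

### API

Orientations are given as a rotation vector (axis times angle).
In Python, from bench import arm gives the robot as it stands.
- The arm moves only by the shell command python3 -m creep 'ROWS' [FORCE]. ROWS is JSON, a list of rows, each a list of 7 numbers: the turn, a rotation vector about the world's x, y, z in units of pi rad (1.0 is pi rad), then the shift along the world's x, y, z in units of 100 mm (1.0 is 100 mm), then the gripper command: -1 is fully open, 1 is shut, values between are in proportion. In form: [[rx, ry, rz, tx, ty, tz, jaw], ...]. A call has 1 to 20 rows; each row is the pose to reach, as a shift and turn from the pose commanded when the call began, turning the shorter way round; what a row does not reach only later rows make up. A row lasts 1/8 s, in which the tool goes at most 62.5 mm and 10.7 degrees, less where a joint would pass 70% of its speed; a pose out of reach is approached as far as the arm can. A call with a number of a shift or a turn outside -1 to 1 is refused whole. A call with a gripper value outside its range is refused whole. The fingers move at their own pace and stop on an object; FORCE is the grip in N (left out, the last holds). Time passes only in rows, so rows that repeat a pose let the fingers close. It gives the time, the measured TCP pose, the force, the opening and the grip force at its end, in the units of the state.
- arm.sense(): the state, without advancing time (a new reading comes with each control period).
- arm.get_image(name): name is "scene" or "top"; returns the picture (420x560x3 uint8, blue, green, red); there is no depth.
- arm.camera_info(name): a dict with "vfov" (degrees; the focal length in pixels is half the picture's height over the tangent of half this angle, whatever the lens; pixels are square), "cx", "cy" (the principal point, pixels), "world_from_camera" (4x4, takes a point from camera to world coordinates). Camera axes: x right, y up, looking along -z (the intrinsics and any distortion apply to the point x, -y, -z); pixel columns grow to the right and rows downward; lengths in mm; the calibration is good to about 2 mm. A picture is of the moment at which its call begins. camera_info takes no time and is no camera call.
- arm.sign_off(): hands the job in; it is judged then, once.
The state is a dict: "time_s": time; "q": joint angles; "qd": joint speeds; "tau": joint torques, N m; "tool_pos": TCP position; "orientation": TCP orientation; "contact_force": force on the tool from outside, world axes, zero at the start; "wrist_torque": the same for the moment, N m; "grip_width": finger opening in mm; "finger_force": force on a finger pad.
Only numpy, scipy, OpenCV 4.12 (cv2) and the standard library are available. Lean on these libraries where they do the work, as an engineer would, in place of code of your own. Each camera call takes 0.05 s, during which the arm holds its last target. There are 200 camera calls.

### The job

Book in the ring in the grey inspection box: pick up the stick scanner from its rubber pad, hold it steady for a good second with its window facing the barcode label of the job card in its stand, about 7 cm away, and lay it back flat on the middle of the pad. Then lift the box's flap, which has a bow handle, until it is in line with the pointer set on the quadrant beside it, and finish while holding it there still, since it falls shut when let go. Do not shift the pointer or disturb the other things on the bench.

Things in the scene. Friction and masses are not known exactly. Their poses are not given: they have to be found in the camera images.
- scanner_middle (a point): Middle (half-way up) of the stick scanner, a loose handheld barcode reader lying flat on its rubber pad; about 140 g. Its x axis runs along the stick to the head with the dark window, z is up. Grey body 30 mm wide and 26 mm high from 56 mm behind this point to 34 mm ahead; black head 46 mm wide and 28 mm high (8 mm wider each side) from 30 to 56 mm ahead, with the window at its very end. Underside 14 mm below this point. Grip the grey body across its 30 mm.
- scanner: The stick scanner itself; origin on its underside, 14 mm below scanner_middle; same axes.
- scanner_spot (a point): Point in the air 70 mm straight ahead of the scanner's window (126 mm ahead of scanner_middle along its x axis, same height), where the beam reads best. The reader works when this point lies on the label (within about 18 mm up, down and sideways, 30 mm nearer or farther) and the stick points at the label within about 17 degrees of square.
- label (a point): Centre of the white barcode label, 58 mm wide and 38 mm high, on the near face of an upright job card stand (plate 74 mm wide and 104 mm high overall, on an 80 mm wide foot reaching 17 mm in front of the plate, fixed to the bench), 70 mm above the bench. The label faces along -x of this frame, y is sideways, z up; a scanner aimed at it points along +x.
- pad_middle (a point): Middle of the top of the black rubber scanner pad, 140 mm (its x) by 90 mm (its y), 4 mm thick, fixed to the bench.
- flap_hinge (a point): Middle of the hinge line of the box's flap. The hinge line runs along y of this frame; x points from the front of the box (handle side) to its back, z up. The open-topped grey metal box is 150 mm (x) by 160 mm (y) by 100 mm high and fixed; its middle lies 75 mm ahead of the hinge, towards -x; the hinge line is 103 mm above the bench.
- flap_angle (a joint): Angle of the flap: 0 shut (level, lying on the box), growing as its front edge is lifted, in rad; up to 1.3. It is an aluminium frame with a clear window, 155 mm long from the hinge to its front edge, 160 mm wide, 4 mm thick, with its bow handle about 0.4 kg. Nothing holds it up: let go, it falls shut.
- flap: The flap with its bow handle, a U of round steel bar 12 mm thick that sticks out beyond the flap's front edge in the plane of the flap. Origin on the hinge line; axes as handle_bar.
- handle_bar (a point): Middle of the handle's cross bar, 217 mm from the hinge line and 62 mm beyond the flap's front edge; the bar runs 100 mm along y (88 mm clear between the arms of the bow) and can be taken from above with one finger in front of it and one between it and the flap; it may turn between the fingers. This frame turns with the flap: -x points along the flap from the hinge to the handle.
- pointer (a joint): Angle of the set pointer, in rad, measured as that of the flap: equal values mean that flap and pointer are in line. The pointer stays where it was set by friction (about 2.5 N at its tip moves it) and does not touch the flap; it lies between 0.35 and 0.75.
- pointer_tip (a point): Stud at the tip of the dark pointer that sits on the graduated quadrant on the side of the box that looks towards the robot, about 10 mm beside the flap's edge; 150 mm from the hinge line, on which it turns too. -x of this frame points along the pointer, away from the hinge.
- v_block: Bystander: small steel V-block, 40 x 48 x 34 mm; loose on the bench; origin at its underside.
- grease_tin: Bystander: flat round tin with a lid, 67 mm across, 31 mm high; loose on the bench; origin at its underside.
- loose_ring: Bystander: steel bearing ring, 68 mm outside, 20 mm high; loose on the bench; origin at its underside.
- small_ring: Bystander: steel ring, 50 mm outside, 16 mm high; loose on the bench; origin at its underside.
- dial_indicator: Bystander: dial indicator lying face up, 94 x 56 x 20 mm; loose on the bench; origin at its underside.
- plug_gauge: Bystander: double-ended plug gauge lying down, 104 mm long, 22 mm thick; loose on the bench; origin at its underside.
Things that resemble listed ones, but are neither listed nor needed, are in the scene too. Leave any green look-alike of the scanner alone.

How it is judged:
By the outcome, as a careful person would: the job done as asked, in the order asked, and still so for the second after the job is handed in, while the arm keeps its last pose, push and grip.
It also fails if it takes over 53 s, if anything falls off the work surface, if the arm or the gripper's body presses on something with over 40 N, if the wrist force passes 120 N, or if a joint passes its speed limit or range.

## Working session

There is one attempt and no reset: what is moved stays moved. The work goes in short steps, Python scripts to look and compute and a shell command to move; the robot and the scene stay as the last step left them, time stands still between calls to the robot, and variables do not carry over. Pictures are saved under pics/ and viewed, at most 10 in all, crops included, and the job is handed in when it is done.

```bash
mkdir -p pics; ls; python3 - <<'E'
from bench import arm
import cv2
for n in("scene","top"):
    im=arm.get_image(n); cv2.imwrite(f"pics/{n}0.png",im)
    print(n,arm.camera_info(n))
print(arm.sense())
E
```

```text
pics
scene {'vfov': 47.56122253465306, 'cx': 274.9061630289819, 'cy': 207.40850453544707, 'world_from_camera': array([[-8.31553216e-01,  4.07383521e-01, -3.77568426e-01,
         3.80565602e+00],
       [-5.55040327e-01, -5.83500722e-01,  5.92838210e-01,
         8.09481517e+02],
       [ 2.12010679e-02,  7.02542222e-01,  7.11326185e-01,
         1.03467092e+03],
       [ 0.00000000e+00,  0.00000000e+00,  0.00000000e+00,
         1.00000000e+00]])}
top {'vfov': 42.59576953853725, 'cx': 273.43120351361773, 'cy': 215.03397554218353, 'world_from_camera': array([[ 3.52151678e-02,  9.79098758e-01, -2.00313539e-01,
         2.32809754e+02],
       [-9.99369138e-01,  3.35762986e-02, -1.15740535e-02,
         2.33353454e+01],
       [-4.60635419e-03,  2.00594751e-01,  9.79663477e-01,
         1.41853745e+03],
       [ 0.00000000e+00,  0.00000000e+00,  0.00000000e+00,
         1.00000000e+00]])}
{'time_s': 0.1, 'q': array([-8.02003697e-01,  1.26362719e-01, -4.05135271e-02,  1.40542779e+00,
        1.28943211e-05,  1.57082343e+00]), 'qd': array([ 6.90116544e-04, -2.33484535e-03,  2.21598668e-03, -3.73432149e-05,
       -1.23126971e-04,  1.19642438e-03]), 'tau': array([-1.07366286e-03, -4.36904347e+01,  3.53605270e+01,  1.36881482e-02,
       -4.50618154e-05, -1.37160137e-05]), 'tool_pos': array([ 364.76221257, -377.07673337,  238.58078864]), 'orientation': array([-2.91105056e+00, -1.17753046e+00,  8.68978984e-04]), 'contact_force': array([ 0.03533435, -0.29689047, -0.19467872]), 'wrist_torque': array([0.0342937 , 0.04605519, 0.01726839]), 'finger_force': 0.0, 'grip_width': 85.68078274011862}
```

View pics/scene0.png

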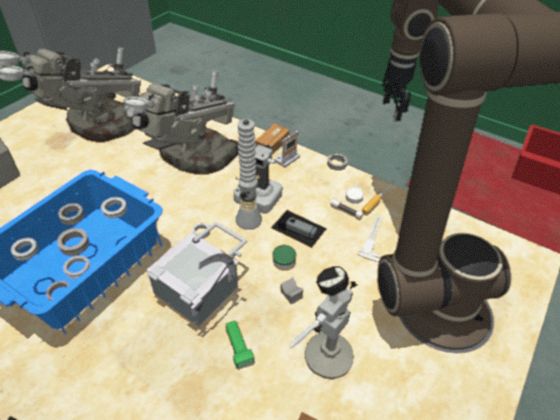

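View pics/top0.png

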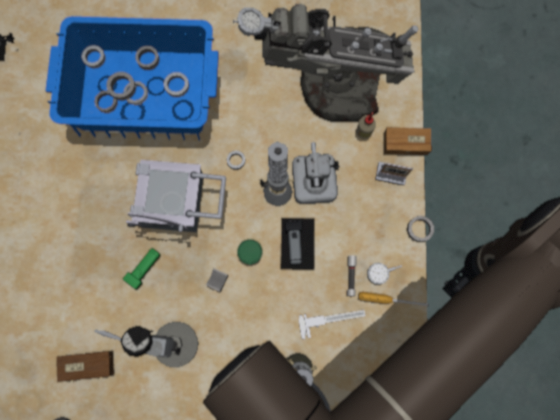

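The top view shows the black pad with the grey scanner at (297,243), and the head end needs checking. The job card is at (393,173), and the box is at (165,195) with its handle at (222,195) and the pointer on the near side at about (160,222).

Candidates for the scanner are the grey stick on the black pad at top (294,243) / scene (300,227), and the green look-alike at top (142,268) / scene (239,343). I choose the grey one on the pad. Next are the close crops.

```bash
python3 - <<'E'
import cv2,numpy as np
s=cv2.imread("pics/scene0.png");t=cv2.imread("pics/top0.png")
def c(im,x,y,w,h,f=None): return cv2.resize(im[y:y+h,x:x+w],(400,300),interpolation=cv2.INTER_CUBIC)
o=np.vstack([np.hstack([c(t,257,206,80,60),c(s,260,200,80,60)]),np.hstack([c(t,360,145,80,60),c(s,250,115,80,60)])])
cv2.imwrite("pics/c1.png",o)
o=np.vstack([np.hstack([c(t,120,150,120,90),c(s,140,215,120,90)]),np.hstack([c(t,120,195,80,60),c(s,190,215,80,60)])])
cv2.imwrite("pics/c2.png",o)
E
```

```text
(no output)
```

View pics/c1.png

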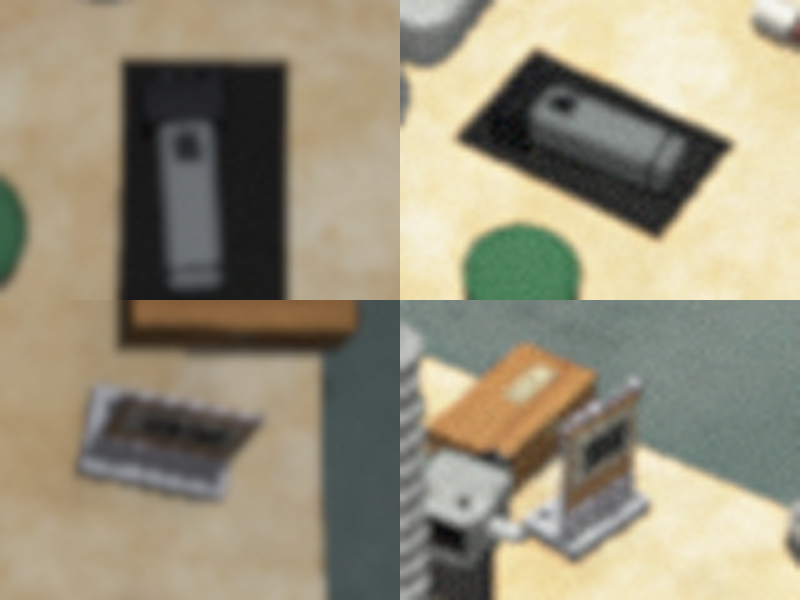

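View pics/c2.png

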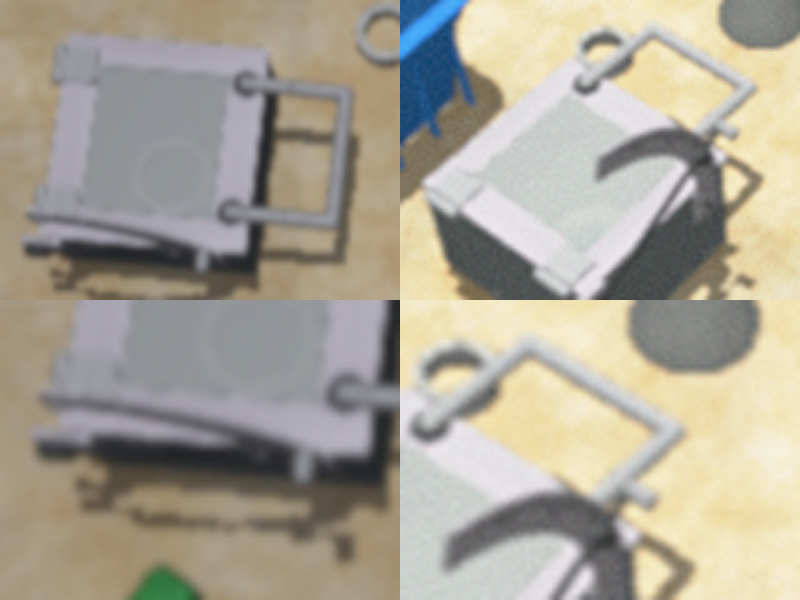

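The top crop confirms the grey scanner. Its body runs from (290,230) to (296,263) and the black head points up the picture, which is +x. The job card faces roughly -x. The pointer stud is at top (181,228) / scene (238,254).

```bash
cat >h.py <<'E'
import numpy as np,cv2
from bench import arm
def ray(n,p):
    c=arm.camera_info(n);f=210/np.tan(np.radians(c['vfov']/2));T=c['world_from_camera']
    d=T[:3,:3]@[(p[0]-c['cx'])/f,-(p[1]-c['cy'])/f,-1]
    return T[:3,3],d/np.linalg.norm(d)
def plane(n,p,z):
    o,d=ray(n,p);return (o+d*(z-o[2])/d[2]).round(1)
def tri(pt,ps):
    (a,u),(b,v)=ray("top",pt),ray("scene",ps)
    s=np.linalg.lstsq(np.c_[u,-v],b-a,rcond=None)[0]
    P,Q=a+s[0]*u,b+s[1]*v
    return ((P+Q)/2).round(1),round(float(np.linalg.norm(P-Q)),1)
E
python3 - <<'E'
from h import *
t=cv2.imread("pics/top0.png");s=cv2.imread("pics/scene0.png")
def big(m,x,y,w,h):
    k=np.zeros_like(m);k[y:y+h,x:x+w]=m[y:y+h,x:x+w]
    return max(cv2.findContours(k,0,2)[0],key=cv2.contourArea)
# pad: hull of dark + grey body regions (non-bench)
for n,im,r in(("top",t,(270,208,55,70)),("scene",s,(262,203,72,50))):
    hsv=cv2.cvtColor(im,cv2.COLOR_BGR2HSV)
    m=((im.max(2)<110)).astype('u1')*255
    c=cv2.convexHull(big(m,*r));rect=cv2.minAreaRect(c)
    q=cv2.approxPolyDP(c,4,True)[:,0]
    W=[plane(n,p,4) for p in q]
    print(n,"pad",q.tolist(),[w[:2].tolist() for w in W],"mid",np.mean(W,0).round(1),[np.linalg.norm(W[i]-W[i-1]).round(0) for i in range(len(W))])
im=t;m=((im.max(2)>75)&(im.max(2)<150)).astype('u1')*255
m[:,:284]=0;m[:,310:]=0;m[:222]=0;m[269:]=0
c=big(m,284,222,26,46);r=cv2.minAreaRect(c);b=cv2.boxPoints(r);print("body",r,[plane("top",p,31)[:2].tolist() for p in b],plane("top",r[0],31))
for nm,p,q in(("bar+x",(224.4,177.6),(216,223)),("bar-x",(221.4,215.4),(246.6,241)),("stud",(181,228),(238,254)),
  ("plate mid-label",(395,171),(291,144.4)),("plateTL",(382,163),(282.4,140.6)),("plateTR",(412.4,168),(298,131))):
    print(nm,*tri(p,q))
for z in(0,8): print("foot front top",z,plane("top",(376,178.6),z),plane("top",(404,184.4),z))
f=lambda x,y:(250+(x-400)/5,115+(y-300)/5)
print("foot front scene",[plane("scene",f(*p),z).tolist() for z in(0,8) for p in((575,558),(650,505))])
print("plate scene at label z90 r",plane("scene",(291,144.4),70))
g=lambda x,y:(120+x*.3,150+y*.3)
print("flap corners top",[plane("top",g(*p),104).tolist() for p in((72,35),(268,48),(248,255),(35,215))])
k=lambda x,y:(140+(x-400)*.3,215+y*.3)
print("flap corners scene",[plane("scene",k(*p),104).tolist() for p in((425,185),(575,62),(583,300))])
E
```

```text
top pad [[313, 218], [313, 269], [282, 269], [281, 219]] [[517.6, -66.1], [381.1, -68.9], [378.2, 12.5], [511.9, 19.4]] mid [447.2 -25.8   4. ] [np.float64(86.0), np.float64(137.0), np.float64(81.0), np.float64(134.0)]
scene pad [[273, 225], [288, 211], [325, 229], [310, 246]] [[515.2, 14.0], [510.0, -59.5], [381.8, -59.6], [384.7, 21.1]] mid [447.9 -21.    4. ] [np.float64(131.0), np.float64(74.0), np.float64(128.0), np.float64(81.0)]
body ((294.7099609375, 246.48895263671875), (31.43018341064453, 10.19641399383545), 86.98721313476562) [[475.2, -1.9], [477.5, -28.4], [395.4, -34.8], [393.1, -8.6]] [435.1 -18.5  31. ]
bar+x [596.4 167.2  98. ] 1.9
bar-x [497.1 169.1  93.4] 2.7
stud [452.7 257.2 159.3] 2.9
plate mid-label [ 638.  -273.5   63.4] 0.1
plateTL [ 646.8 -232.5  100.7] 0.2
plateTR [ 637.  -311.    95.8] 1.4
foot front top 0 [ 633.7 -235.5    0. ] [ 619.9 -311.4    0. ]
foot front top 8 [ 631.4 -234.     8. ] [ 617.7 -309.5    8. ]
foot front scene [[631.6, -231.3, 0.0], [619.8, -307.7, 0.0], [626.8, -223.2, 8.0], [615.1, -299.0, 8.0]]
plate scene at label z90 r [ 633.7 -266.1   70. ]
flap corners top [[631.8, 379.4, 104.0], [626.5, 229.0, 104.0], [465.8, 233.9, 104.0], [490.7, 395.3, 104.0]]
flap corners scene [[631.1, 387.6, 104.0], [620.0, 235.5, 104.0], [473.9, 397.5, 104.0]]
```

```bash
cat >>h.py <<'E'
from scipy.spatial.transform import Rotation as R
def yaw(): # heading of tool y, mod pi
    s=arm.sense();M=R.from_rotvec(s['orientation']).as_matrix();return np.arctan2(M[1,1],M[0,1]),M[:,2]
def goal(x,y,z,tooly):
    s=arm.sense();a=tooly-yaw()[0];a=(a+np.pi/2)%np.pi-np.pi/2
    print("rz %.4f alt %.4f"%(a/np.pi,a/np.pi-np.sign(a)),"shift",((np.array([x,y,z])-s['tool_pos'])/100).round(3),"t",round(s['time_s'],2))
E
python3 - <<'E'
from h import *
print(yaw()); goal(444,-18,17,np.pi/2+.07)
for n,p,z in(("lamp head",(137,340),250),("lamp base",(175,345),10),("tin",(250,252),31),("cone top",(278,152),250),("press",(315,178),60),("dial",(377,273),20)): print(n,plane("top",p,z))
E
```

```text
(np.float64(-0.8020307998100827), array([-0.00103899,  0.00109263, -0.99999886]))
rz -0.2224 alt 0.7776 shift [ 0.792  3.591 -2.216] t 0.1
lamp head [192.1 316.2 250. ]
lamp base [174.7 278.5  10. ]
tin [416.6  97.   31. ]
cone top [618.   31.9 250. ]
press [612.9 -65.6  60. ]
dial [ 374.8 -233.7   20. ]
```

```bash
python3 -m creep '[[0,0,0.06,0.1,0.4,0,-1],[0,0,0.12,0.2,0.8,0,-1],[0,0,0.18,0.2,1,0,-1],[0,0,0.24,0.2,1,0,-1]]' 
python3 -m creep '[[0,0,0.06,0.1,0.4,0,-1],[0,0,0.12,0.2,0.8,0,-1],[0,0,0.18,0.2,1,0,-1],[0,0,0.24,0.2,1,0,-1]]'
python3 -m creep '[[0,0,0.06,0.1,0.4,0,-1],[0,0,0.12,0.2,0.8,0,-1],[0,0,0.18,0.2,1,0,-1],[0,0,0.24,0.2,1,0,-1]]'
python3 -m creep '[[0,0,0.05,0.1,0.3,-0.3,-1],[0,0,0.058,0.19,0.59,-0.6,-1],[0,0,0.058,0.19,0.59,-1,-1],[0,0,0.058,0.19,0.59,-1,-1],[0,0,0.058,0.19,0.59,-1,-1]]'
python3 - <<'E'
from h import *
goal(444,-18,17,np.pi/2+.07);print(yaw(),arm.sense()['q'])
cv2.imwrite("pics/top1.png",arm.get_image("top"));
E
```

```text
time_s: 0.6
tool_pos: [384.9, -275.8, 239.2]
orientation: [-2.269, -2.172, -0.0]
contact_force: [0.1, 0.6, -0.5]
grip_width: 85.5
finger_force: 0.0
time_s: 1.1
tool_pos: [404.9, -175.9, 239.1]
orientation: [-1.315, -2.852, -0.0]
contact_force: [-0.2, -0.3, 0.2]
grip_width: 85.2
finger_force: 0.0
time_s: 1.6
tool_pos: [424.8, -75.9, 239.0]
orientation: [-0.179, -3.136, -0.0]
contact_force: [0.5, -0.6, -0.8]
grip_width: 85.3
finger_force: 0.0
time_s: 2.22
tool_pos: [444.3, -18.5, 140.4]
orientation: [-0.093, 3.14, -0.0]
contact_force: [0.0, -0.3, -0.5]
grip_width: 85.5
finger_force: 0.0
rz 0.0035 alt -0.9965 shift [-0.003  0.005 -1.234] t 2.23
(np.float64(1.6298076375485635), array([ 6.86914708e-04, -5.43718270e-05, -9.99999763e-01])) [-4.16804297e-02 -6.03139659e-03 -3.97930835e-01  1.17820830e+00
 -2.57019938e-05 -1.00691782e-01]
```

```bash
python3 -m creep '[[0,0,0.003,0,0,-0.3,-1],[0,0,0.003,0,0,-0.6,-1],[0,0,0.003,0,0,-0.9,-1],[0,0,0.003,0,0,-1,-1]]'
python3 -m creep '[[0,0,0,0,0,-0.12,-1],[0,0,0,0,0,-0.23,-1],[0,0,0,0,0,-0.23,-1],[0,0,0,0,0,-0.23,0],[0,0,0,0,0,-0.23,1],[0,0,0,0,0,-0.23,1],[0,0,0,0,0,-0.23,1],[0,0,0,0,0,-0.23,1],[0,0,0,0,0,-0.23,1],[0,0,0,0,0,-0.23,1]]' 45
```

```text
time_s: 2.78
tool_pos: [444.1, -18.7, 39.3]
orientation: [0.107, -3.14, 0.0]
contact_force: [0.2, 0.5, 0.2]
grip_width: 85.5
finger_force: 0.0
time_s: 4.03
tool_pos: [444.4, -18.3, 16.8]
orientation: [-0.108, 3.139, 0.0]
contact_force: [-1.1, 0.7, 5.2]
grip_width: 29.4
finger_force: 44.5
```

```bash
python3 -m creep '[[0,0,0,0,0,0.1,1],[0,0,0,0,0,0.3,1],[0,0,0,0,0,0.6,1],[0,0,0,0.05,-0.2,0.7,1],[0,0,0,0.1,-0.5,0.7,1],[0,0,0,0.15,-0.8,0.7,1],[0,0,0,0.2,-1,0.7,1]]'
python3 -m creep '[[0,0,-0.015,0.1,-0.3,0,1],[0,0,-0.03,0.2,-0.6,0,1],[0,0,-0.05,0.3,-0.9,0,1],[0,0,-0.073,0.36,-1,0,1],[0,0,-0.073,0.36,-1,0,1]]'
python3 -m creep '[[0,0,0,0.05,-0.15,-0.1,1],[0,0,0,0.12,-0.35,-0.18,1],[0,0,0,0.12,-0.35,-0.18,1],[0,0,0,0.12,-0.35,-0.18,1]]'
python3 - <<'E'
from h import *
print(arm.sense()['tool_pos'],yaw())
t=arm.get_image("top");s=arm.get_image("scene")
cv2.imwrite("pics/top2.png",t);cv2.imwrite("pics/scene2.png",s)
c=lambda im,x,y:cv2.resize(im[y:y+90,x:x+120],(400,300),interpolation=cv2.INTER_CUBIC)
cv2.imwrite("pics/c3.png",np.hstack([c(t,320,140),c(s,240,105)]))
E
```

```text
time_s: 4.9
tool_pos: [463.8, -119.5, 86.4]
orientation: [0.107, -3.139, 0.0]
contact_force: [-0.1, 0.5, -1.2]
grip_width: 29.3
finger_force: 44.6
time_s: 5.52
tool_pos: [499.9, -218.9, 86.0]
orientation: [-0.253, -3.131, -0.0]
contact_force: [-0.6, -0.4, -1.5]
grip_width: 29.1
finger_force: 44.7
time_s: 6.02
tool_pos: [511.8, -253.4, 67.9]
orientation: [-0.252, -3.131, -0.001]
contact_force: [1.0, 0.3, -1.7]
grip_width: 29.0
finger_force: 44.7
[ 511.78395507 -253.42141269   67.93767407] (np.float64(1.410130309494059), array([-7.67972341e-04,  5.54164025e-04, -9.99999552e-01]))
```

View pics/c3.png

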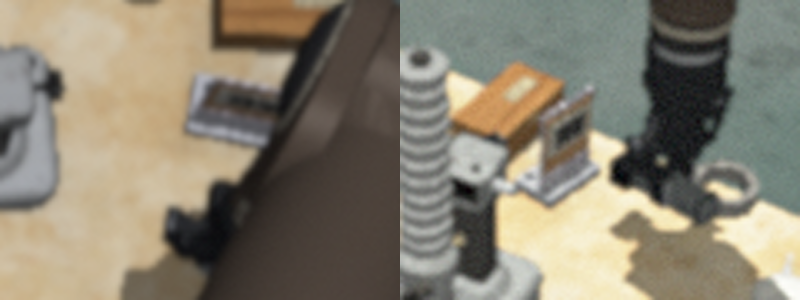

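```bash
python3 - <<'E'
from h import *
print(plane("scene",(307.5,157.5),70),plane("scene",(290.4,145.5),70))
E
python3 -m creep '[[0,0,0,0,0,0.01,1],[0,0,0,0,0,0.01,1],[0,0,0,0,0,0.01,1],[0,0,0,0,0,0.01,1],[0,0,0,0,0,0.01,1],[0,0,0,0,0,0.01,1],[0,0,0,0,0,0.01,1],[0,0,0,0,0,0.01,1],[0,0,0,0,0,0.01,1],[0,0,0,0,0,0.01,1],[0,0,0,0,0,0.01,1],[0,0,0,0,0,0.01,1],[0,0,0,0,0,0.01,1],[0,0,0,0,0,0.01,1],[0,0,0,0,0,0.01,1],[0,0,0,0,0,0.01,1]]'
```

```text
[ 554.7 -239.5   70. ] [ 632.2 -260.    70. ]
time_s: 8.12
tool_pos: [512.0, -253.3, 69.3]
orientation: [-0.252, -3.131, 0.0]
contact_force: [-0.6, -0.7, -1.5]
grip_width: 29.0
finger_force: 44.7
```

```bash
cat >>h.py <<'E'
def proj(n,P):
    c=arm.camera_info(n);f=210/np.tan(np.radians(c['vfov']/2));q=np.linalg.inv(c['world_from_camera'])@[*P,1]
    return np.array([c['cx']-f*q[0]/q[2],c['cy']+f*q[1]/q[2]])
E
python3 - <<'E'
from h import *
s=cv2.imread("pics/scene2.png")
im=cv2.resize(s[110:182,260:356],(800,600),interpolation=cv2.INTER_CUBIC)
im=cv2.convertScaleAbs(im,alpha=1.5,beta=20)
def dot(P,col):
    p=(proj("scene",P)-[259.5,109.5])*800/96;cv2.circle(im,tuple(int(v) for v in p),4,col,-1);print(P,proj("scene",P).round(1))
for y in(-274,-264): dot((640,y,70),(0,0,255))
M=np.array([515.7,-254,69]);a=-.16;X=np.array([np.cos(a),np.sin(a),0]);Y=np.array([-np.sin(a),np.cos(a),0]);Z=np.array([0,0,1])
for u,v,w in((56,23,14),(56,-23,14),(30,23,14),(30,-23,14),(56,23,-14),(56,-23,-14),(30,23,-14)): dot(M+u*X+v*Y+w*Z,(0,255,0))
L=np.array([640,-274,70])
for v in(-29,29):
    for w in(-19,19): dot(L+v*Y+w*Z,(255,0,0))
cv2.imwrite("pics/c4.png",im)
E
```

```text
(640, -274, 70) [290.7 142.5]
(640, -264, 70) [289. 144.]
[ 574.64904662 -240.21559205   83.        ] [302.5 151.9]
[ 567.32040912 -285.62804709   83.        ] [311.8 145.5]
[ 548.98113725 -236.07331868   83.        ] [308.8 155.5]
[ 541.65249975 -281.48577372   83.        ] [318. 149.]
[ 574.64904662 -240.21559205   55.        ] [302.  158.7]
[ 567.32040912 -285.62804709   55.        ] [311.1 152.3]
[ 548.98113725 -236.07331868   55.        ] [308.2 162.4]
[ 635.37977201 -302.62959122   51.        ] [296.2 143.2]
[ 635.37977201 -302.62959122   89.        ] [296.8 134. ]
[ 644.62022799 -245.37040878   51.        ] [284.6 151. ]
[ 644.62022799 -245.37040878   89.        ] [285.  141.7]
```

View pics/c4.png

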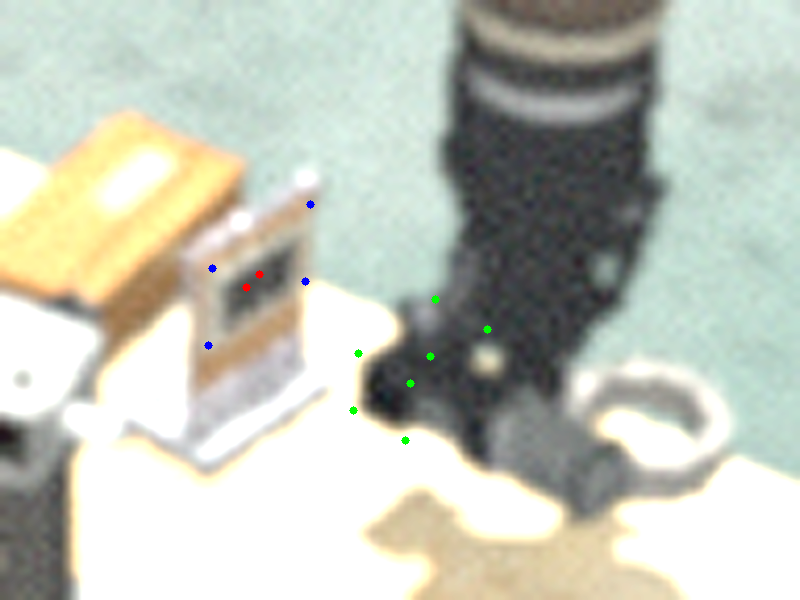

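The crop shows the scanner head at (390,390) aimed at the label at (258,285). Compared within this one view, the aim looks several mm to the label's right. I'll shift 6 mm in +y and hold again to be sure.

```bash
python3 -m creep '[[0,0,0,0,0.03,0,1],[0,0,0,0.01,0.06,-0.01,1],[0,0,0,0.01,0.06,-0.01,1],[0,0,0,0.01,0.06,-0.01,1],[0,0,0,0.01,0.06,-0.01,1],[0,0,0,0.01,0.06,-0.01,1],[0,0,0,0.01,0.06,-0.01,1],[0,0,0,0.01,0.06,-0.01,1],[0,0,0,0.01,0.06,-0.01,1],[0,0,0,0.01,0.06,-0.01,1],[0,0,0,0.01,0.06,-0.01,1],[0,0,0,0.01,0.06,-0.01,1],[0,0,0,0.01,0.06,-0.01,1],[0,0,0,0.01,0.06,-0.01,1],[0,0,0,0.01,0.06,-0.01,1],[0,0,0,0.01,0.06,-0.01,1],[0,0,0,0.01,0.06,-0.01,1],[0,0,0,0.01,0.06,-0.01,1],[0,0,0,0.01,0.06,-0.01,1]]'
python3 - <<'E'
from h import *
goal(444,-23.5,17,np.pi/2+.01)
E
```

```text
time_s: 10.5
tool_pos: [513.0, -247.3, 68.3]
orientation: [-0.252, -3.131, -0.0]
contact_force: [0.3, -0.5, -1.4]
grip_width: 29.3
finger_force: 44.7
rz 0.0543 alt -0.9457 shift [-0.69   2.238 -0.513] t 10.5
```

```bash
python3 -m creep '[[0,0,0,-0.05,0.15,0.15,1],[0,0,0.02,-0.15,0.45,0.2,1],[0,0,0.04,-0.25,0.75,0.2,1],[0,0,0.054,-0.33,1,0.2,1]]'
python3 -m creep '[[0,0,0,-0.1,0.35,0,1],[0,0,0,-0.2,0.7,0,1],[0,0,0,-0.3,1,0,1],[0,0,0,-0.36,1,0,1]]'
python3 -m creep '[[0,0,0,0,0.238,-0.15,1],[0,0,0,0,0.238,-0.4,1],[0,0,0,0,0.238,-0.6,1],[0,0,0,0,0.238,-0.66,1],[0,0,0,0,0.238,-0.66,1]]'
python3 - <<'E'
from h import *
goal(444,-23.5,17,np.pi/2+.01);print(arm.sense()['contact_force'])
E
```

```text
time_s: 11.0
tool_pos: [479.4, -145.7, 89.5]
orientation: [-0.018, 3.141, 0.0]
contact_force: [-0.4, 0.8, -1.9]
grip_width: 29.2
finger_force: 44.7
time_s: 11.5
tool_pos: [443.2, -45.4, 89.3]
orientation: [-0.02, 3.141, 0.0]
contact_force: [1.8, 0.2, -1.5]
grip_width: 29.3
finger_force: 44.9
time_s: 12.12
tool_pos: [444.0, -23.7, 22.7]
orientation: [-0.014, 3.141, -0.0]
contact_force: [-0.1, -0.3, -2.4]
grip_width: 29.2
finger_force: 44.9
rz 0.0004 alt -0.9996 shift [-0.     0.002 -0.057] t 12.12
[-0.12593585 -0.34162362 -2.37489357]
```

Now lower the last bit, release it and rise straight up. I'll open the jaws only part way at first.

```bash
python3 -m creep '[[0,0,0,0,0,-0.03,1],[0,0,0,0,0,-0.056,1],[0,0,0,0,0,-0.056,1],[0,0,0,0,0,-0.056,0],[0,0,0,0,0,-0.056,-0.4],[0,0,0,0,0,-0.056,-0.6],[0,0,0,0,0,-0.056,-0.6],[0,0,0,0,0,0.1,-0.6],[0,0,0,0,0,0.4,-0.6],[0,0,0,0,0,0.8,-0.6],[0,0,0,0,0,1,-0.6],[0,0,0,0,0,1,-0.6]]'
python3 -m creep '[[0,0,0,0.1,0.1,0.5,-0.2],[0,0,0,0.2,0.4,0.8,-0.2],[0,0,0,0.4,0.8,0.8,-0.2],[0,0,0,0.5,1,0.8,-0.2],[0,0,0,0.5,1,0.8,-0.2]]'
python3 - <<'E'
from h import *
t=arm.get_image("top");s=arm.get_image("scene")
cv2.imwrite("pics/top3.png",t);cv2.imwrite("pics/scene3.png",s)
c=lambda im,x,y:cv2.resize(im[y:y+75,x:x+100],(400,300),interpolation=cv2.INTER_CUBIC)
cv2.imwrite("pics/c5.png",np.hstack([c(t,247,200),c(s,250,190)]))
goal(546.5,168,130,np.pi/2)
E
```

```text
time_s: 13.62
tool_pos: [445.4, -23.6, 124.7]
orientation: [-0.014, 3.137, -0.0]
contact_force: [0.3, 0.5, 0.0]
grip_width: 68.4
finger_force: 0.0
time_s: 14.25
tool_pos: [493.8, 77.2, 201.0]
orientation: [0.018, -3.139, 0.001]
contact_force: [-1.2, -0.0, -0.3]
grip_width: 51.0
finger_force: 0.0
rz -0.0030 alt 0.9970 shift [ 0.533  0.92  -0.713] t 14.35
```

View pics/c5.png

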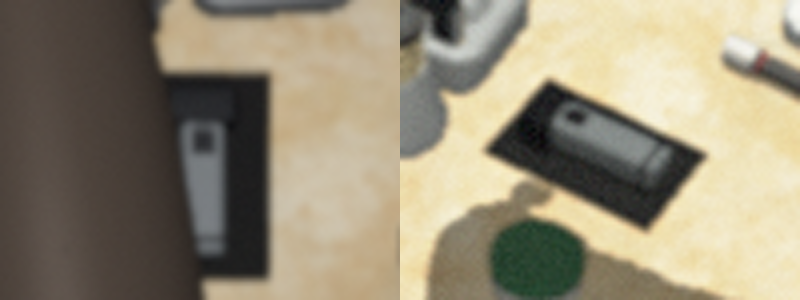

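The scanner lies flat on the pad, in the middle: the top crop shows its body at (204,190) within pad edges ending at 268 and 277. Next is the handle.

```bash
python3 -m creep '[[0,0,0,0.15,0.3,0,-0.2],[0,0,0,0.35,0.6,-0.2,-0.2],[0,0,0,0.533,0.92,-0.5,-0.2],[0,0,0,0.533,0.92,-0.71,-0.2],[0,0,0,0.533,0.92,-0.71,-0.2]]'
python3 - <<'E'
from h import *
s=arm.get_image("scene");cv2.imwrite("pics/scene4.png",s)
t=arm.get_image("top");cv2.imwrite("pics/top4.png",t)
c=lambda im,x,y:cv2.resize(im[y:y+75,x:x+100],(400,300),interpolation=cv2.INTER_CUBIC)
cv2.imwrite("pics/c6.png",np.hstack([c(t,150,150),c(s,180,180)]))
goal(546.5,168,92,np.pi/2)
E
```

```text
time_s: 14.98
tool_pos: [545.7, 167.2, 129.2]
orientation: [0.013, -3.137, 0.003]
contact_force: [-0.6, 0.7, 0.4]
grip_width: 51.6
finger_force: 0.0
rz -0.0025 alt 0.9975 shift [-0.006  0.005 -0.398] t 15.07
```

View pics/c6.png

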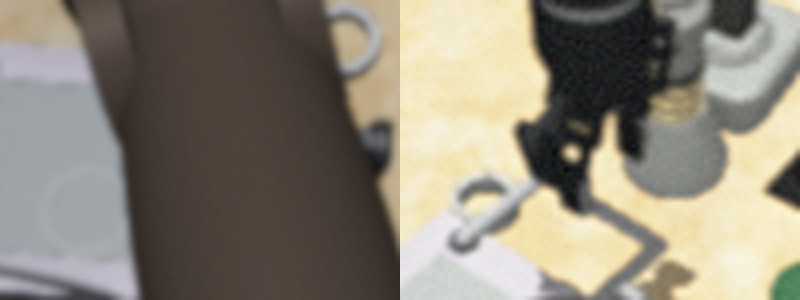

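The fingers hang above the cross bar, with the flap-side fingertip at scene crop (575,200). Lower and close.

```bash
python3 -m creep '[[0,0,0,0,0,-0.1,-0.3],[0,0,0,0,0,-0.2,-0.3],[0,0,0,0,0,-0.3,-0.3],[0,0,0,0,0,-0.39,-0.3],[0,0,0,0,0,-0.39,-0.3]]'
python3 -m creep '[[0,0,0,0,0,0,0.2],[0,0,0,0,0,0,0.6],[0,0,0,0,0,0,1],[0,0,0,0,0,0,1],[0,0,0,0,0,0,1],[0,0,0,0,0,0,1]]' 40
python3 - <<'E'
from h import *
s=arm.sense();print(s['tool_pos'],s['contact_force'],s['wrist_torque'],s['grip_width'])
E
```

```text
time_s: 15.7
tool_pos: [546.7, 168.3, 91.2]
orientation: [0.014, -3.14, 0.001]
contact_force: [-0.2, 0.7, -0.1]
grip_width: 55.9
finger_force: 0.0
time_s: 16.45
tool_pos: [547.6, 172.3, 93.1]
orientation: [-0.017, 3.141, 0.013]
contact_force: [-1.0, 14.0, -1.0]
grip_width: 10.9
finger_force: 38.8
[547.61531166 172.30771967  93.06674164] [-1.00423654 14.03758741 -0.98715522] [ 2.64311452  0.14507585 -0.49802014] 10.891754735741321
```

```bash
python3 -m creep '[[0,0,0,0,0.05,0,1],[0,0,0,0,0.05,0.05,1],[0,0,0,0,0.053,0.11,1],[0,0,0,0,0.061,0.217,1],[0,0,0,0,0.074,0.32,1],[0,0,0,0,0.093,0.431,1],[0,0,0,0,0.117,0.54,1],[0,0,0,0,0.147,0.641,1],[0,0,0,0,0.18,0.74,1],[0,0,0,0,0.205,0.805,1],[0,0,0,0,0.205,0.805,1],[0,0,0,0,0.205,0.805,1]]'
python3 - <<'E'
from h import *
st=arm.sense();print(st['tool_pos'],st['contact_force'],yaw())
s=arm.get_image("scene");cv2.imwrite("pics/scene5.png",s)
t=arm.get_image("top");cv2.imwrite("pics/top5.png",t)
c=lambda im,x,y:cv2.resize(im[y:y+75,x:x+100],(800,600),interpolation=cv2.INTER_CUBIC)
cv2.imwrite("pics/c7.png",c(s,150,210))
E
```

```text
time_s: 17.95
tool_pos: [548.4, 187.2, 173.5]
orientation: [-0.011, 3.139, -0.005]
contact_force: [3.4, -7.7, 0.0]
grip_width: 10.6
finger_force: 39.0
[548.35057914 187.1844773  173.52797375] [ 3.38585887 -7.69205348  0.03397931] (np.float64(1.5779223131805618), array([ 0.00257562, -0.0034204 , -0.99999083]))
```

View pics/c7.png

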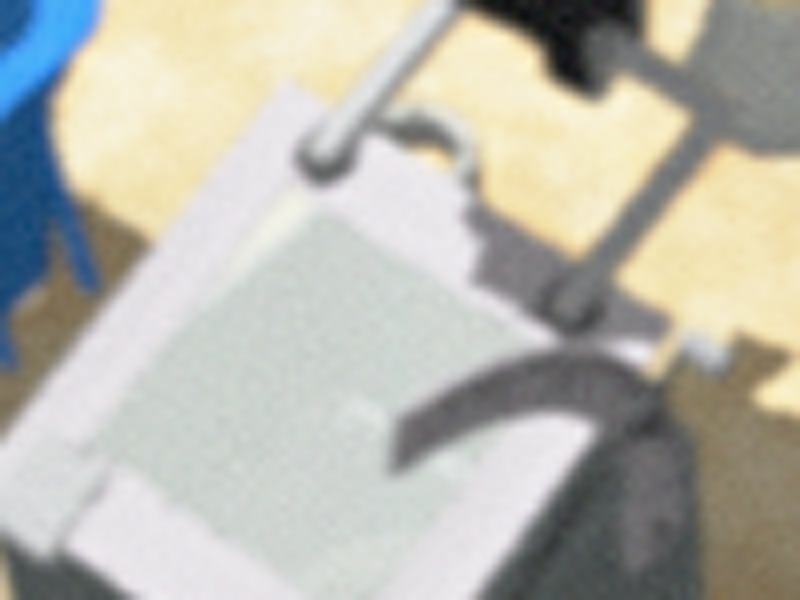

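The flap is partly lifted: its far front corner is at (288,85), its near corner is around (650,350), and the stud is at (712,352). Next I'll compare stud and flap corner within the same views, with projected references.

```bash
cat >>h.py <<'E'
psi=.018;xf=np.array([np.sin(psi),np.cos(psi),0]);yf=np.array([-np.cos(psi),np.sin(psi),0]);zf=np.array([0,0,1.])
H=np.array([547,187.2,103])+217*np.cos(.38)*xf
def fp(d,l,th,h=0): return H+l*yf-d*(np.cos(th)*xf-np.sin(th)*zf)+h*(np.sin(th)*xf+np.cos(th)*zf)
E
python3 - <<'E'
from h import *
print("hinge",H)
pan=[]
for f,n,x,y in(("scene5","scene",215,240),("top5","top",155,210),("scene0","scene",215,240),("top0","top",155,210)):
    im=cv2.imread(f"pics/{f}.png")[y:y+30,x:x+40];im=cv2.resize(im,(400,300),interpolation=cv2.INTER_CUBIC)
    def dot(P,c):
        p=(proj(n,P)+.5-[x,y])*10;cv2.circle(im,tuple(int(v) for v in p),2,c,-1)
    a=.38 if f[-1]=='5' else 0
    dot(fp(155,80,a,2),(0,0,255));dot(fp(100,80,a,2),(0,0,255))
    for th in(.36,.42,.48): dot(fp(150,92,th),(0,255,0))
    print(f,proj(n,fp(155,80,a,2)).round(1),[proj(n,fp(150,92,t)).round(1) for t in(.36,.42,.48)],proj(n,fp(150,100,.42)).round(1))
    pan.append(im)
cv2.imwrite("pics/c8.png",np.vstack([np.hstack(pan[:2]),np.hstack(pan[2:])]))
E
```

```text
hinge [550.62716819 388.68758052 103.        ]
scene5 [235.9 247.7] [array([239.3, 252.5]), array([238.3, 251.2]), array([237.2, 250. ])] [241.  252.7]
top5 [185.3 221. ] [array([184.2, 226.4]), array([182.1, 225.7]), array([179.9, 225. ])] [181.9 229. ]
scene0 [239.8 259.6] [array([239.3, 252.5]), array([238.3, 251.2]), array([237.2, 250. ])] [241.  252.7]
top0 [193.9 225.6] [array([184.2, 226.4]), array([182.1, 225.7]), array([179.9, 225. ])] [181.9 229. ]
```

View pics/c8.png

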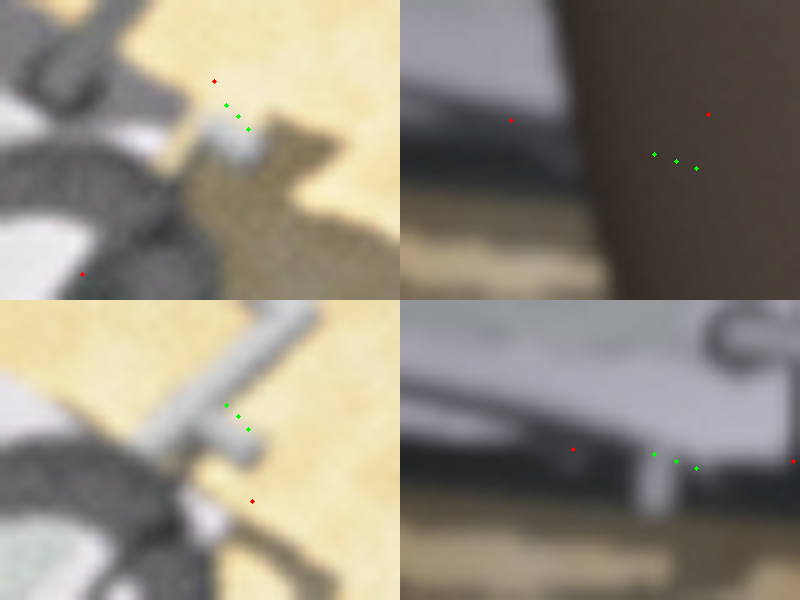

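The panels show the stud as a short cylinder along the hinge direction: top0 panel (655,455–510), i.e. pixel column about 180. It sits a little beyond the 0.42 mark. Now subpixel numbers in the first top view, using bar and flap edge as references.

```bash
python3 - <<'E'
from h import *
g=cv2.cvtColor(cv2.imread("pics/top0.png"),cv2.COLOR_BGR2GRAY).astype(float)
print("stud rows");print("     ",list(range(173,190)))
for r in range(226,233): print(r,g[r,173:190].astype(int))
print("front edge+bar rows",list(range(194,231,1)))
for r in(186,192,198,204,210,217,220,222): print(r,g[r,190:230].astype(int))
for l in(-40,0,40,75): print(l,"edge",proj("top",fp(155,l,0,2)).round(2),"bar",proj("top",fp(217,l,0)).round(2))
for th in(.4,.44,.48,.52): print(th,proj("top",fp(150,95,th)).round(2),proj("top",fp(150,103,th)).round(2))
E
```

```text
stud rows
      [173, 174, 175, 176, 177, 178, 179, 180, 181, 182, 183, 184, 185, 186, 187, 188, 189]
226 [ 53  45  43  45  54  79 113 135 133 113  97 104 114 106  96  92  91]
227 [ 46  43  43  45  55  82 120 139 132 105  77  74  81  75  62  56  54]
228 [ 43  41  42  44  53  84 122 140 130  99  65  55  61  60  52  46  43]
229 [ 48  49  47  47  56  85 120 137 123  91  60  48  50  50  48  45  42]
230 [ 62  62  61  59  62  82 109 123 110  83  59  50  50  50  48  46  45]
231 [ 74  75  75  73  73  81  94 100  93  78  68  62  61  60  56  55  55]
232 [82 82 80 80 80 82 85 85 83 79 76 74 73 71 70 70 67]
front edge+bar rows [194, 195, 196, 197, 198, 199, 200, 201, 202, 203, 204, 205, 206, 207, 208, 209, 210, 211, 212, 213, 214, 215, 216, 217, 218, 219, 220, 221, 222, 223, 224, 225, 226, 227, 228, 229, 230]
186 [174 174 175 175 176 177 174 154 105  56  42  56  96 137 156 159 158 157
 158 160 163 165 164 164 164 165 163 162 159 152 140 138 144 141 132 134
 149 157 158 159]
192 [175 175 176 176 177 175 159 120  72  44  43  59  87 111 122 124 123 121
 124 126 124 114 108 107 107 105 104 103 102 1
[... 675 characters left out ...]
120 101  90  93 118 149
 163 165 164 161]
220 [179 178 176 156 106  55  41  45  68 104 137 150 153 155 157 159 159 158
 158 161 163 163 163 162 161 158 158 157 155 151 135 108  93  98 123 153
 167 166 165 165]
222 [180 180 176 154 103  54  42  54  84 118 141 149 151 152 156 157 156 156
 157 160 163 164 164 165 165 165 164 165 164 151 122  97  91 100 127 153
 163 165 164 163]
-40 edge [197.81 178.94] bar [222.37 180.38]
0 edge [196.51 194.31] bar [221.22 195.75]
40 edge [195.2  209.87] bar [220.06 211.31]
75 edge [194.04 223.64] bar [219.03 225.07]
0.4 [182.74 227.15] [182.44 230.46]
0.44 [181.31 226.68] [181.02 230.01]
0.48 [179.79 226.21] [179.49 229.56]
0.52 [178.18 225.74] [177.87 229.1 ]
```

Stud centroid is at column 180.15. With the edge-based correction the pointer comes to about 0.455 rad, and the flap is at about 0.38 now. I'll raise it 15 mm along the arc.

```bash
python3 -m creep '[[0,0,0,0,0.01,0.04,1],[0,0,0,0,0.025,0.08,1],[0,0,0,0,0.04,0.12,1],[0,0,0,0,0.05,0.15,1],[0,0,0,0,0.05,0.15,1],[0,0,0,0,0.05,0.15,1],[0,0,0,0,0.05,0.15,1],[0,0,0,0,0.05,0.15,1]]'
python3 - <<'E'
from h import *
s=arm.sense();print(s['tool_pos'],s['contact_force'],s['wrist_torque'],np.abs(s['qd']).max())
a=cv2.imread("pics/scene0.png");b=arm.get_image("scene");cv2.imwrite("pics/scene6.png",b)
t=arm.get_image("top");cv2.imwrite("pics/top6.png",t)
h=lambda im:cv2.cvtColor(im,cv2.COLOR_BGR2GRAY)[250:258,233:245]
print(np.hstack([h(a),h(b)]))
# far edge of the flap window side: horizontal rows in top at left, visible part
for th in(0,.38,.455,.5): print(th,"far front corner scene",proj("scene",fp(155,-80,th,2)).round(1),"top",proj("top",fp(155,-80,th,2)).round(1), "root", proj("scene",fp(150,-50,th,6)).round(1))
E
```

```text
time_s: 19.05
tool_pos: [548.7, 193.4, 188.4]
orientation: [-0.012, 3.139, -0.001]
contact_force: [4.9, -2.8, -1.3]
grip_width: 10.6
finger_force: 38.9
[548.65603799 193.39054334 188.40166547] [ 4.85474099 -2.77203653 -1.2827952 ] [-0.75765871 -1.05461692 -0.46856561] 0.001688284329537679
[[207 199 183 173 173 198 222 231 233 233 233 230 224 228 226 225 229 230
  234 238 236 237 233 232]
 [197 186 184 189 196 218 226 232 232 233 232 226 228 223 216 211 214 226
  229 231 229 231 235 236]
 [171 165 177 191 203 212 217 219 226 228 228 225 229 214 200 199 202 215
  219 220 205 208 225 230]
 [143 136 156 178 192 201 204 203 205 218 227 224 222 193 176 185 202 209
  209 191 164 169 193 215]
 [123 111 131 155 174 186 185 178 191 213 223 224 205 158 140 156 181 193
  193 169 136 132 147 169]
 [115 117 153 174 173 172 165 157 182 216 222 225 169 137 145 158 155 165
  165 148 124 116 122 130]
 [121 154 196 215 208 182 162 167 202 218 223 223 142 154 176 164 142 135
  133 118 120 114 122 116]
 [122 172 216 233 231 216 200 205 218 222 221 222 130 157 173 152 134 125
  116 119 119 118 114 120]]
0 far front corner scene [191.  231.3] top [199.1 163.7] root [198.3 236.6]
0.38 far front corner scene [185.4 218.9] top [191.  156.6] root [192.7 225. ]
0.455 far front corner scene [183.6 217.1] top [188.3 155.1] root [191.  223.4]
0.5 far front corner scene [182.4 216.2] top [186.5 154.3] root [189.8 222.6]
```

```bash
python3 -c "
from bench import arm
print(arm.sign_off())"
```

```text
the job is handed in; nothing more can be done
None
```

I handed the job in at about 19 s. I read the label with the scanner and laid it back on the pad, and the arm is holding the flap at about 0.455 rad against a pointer I measured at roughly 0.455 (±0.03); there was no signal to confirm the scan.

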